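# Tip the spice tin out of the tall green holder

### The arm

A 6-joint arm with a two-finger parallel gripper is mounted at the origin on the work surface. World frame = base frame: x ahead of the robot, y to its left, z up, the work surface at z = 0. Lengths are in mm, angles in rad, forces in N, time in s.
With the tool pointing down it reaches from about 350 to 775 mm from the base axis. Payload 7.3 kg.
Tool frame: the origin (TCP) lies midway between the tips of the shut fingers; the grasp point (between the pads) lies 19 mm behind it; z points along the fingers, y is the line along which they close (so a half turn about z gives the same grasp; the last joint's range is limited). The gripper opens to 92 mm and grips with 3 to 60 N. Pads are 19 mm wide; open, the fingers measure 130 mm over their backs; the gripper's body (75 mm by 190 mm) begins 47 mm behind the grasp point.
Start: joints at [1.085, 0.342, 1.524, -0, 1.275, -0.146], TCP at [174.968, 495.006, 226.741] pointing down, gripper open.
Joint ranges: [-2.53, 2.53], [-0.77, 2.02], [0.04, 2.7], [-1, 4.14], [0.28, 2.66], [-3.11, 3.11]. Speed limits (rad/s): [2.57, 2.57, 3.14, 3.14, 3.14, 3.14].

### API

Orientations are given as [roll, pitch, yaw] about the fixed x, y, z axes, in that order (R = Rz(yaw) Ry(pitch) Rx(roll)).
In Python, from plant import monitor, optics, workorder gives the robot as it stands. The module is installed in compiled form; this text tells all that it offers.
- The arm moves only by the tool servo_tool, never from a script. Its arguments are lists of equal length, an entry for each row: "linear": the shift along the tool's x, y, z as a fraction of full scale, a list of three; "spin": the turn about the tool's z as a fraction of full scale. In form: {"linear": [[dx, dy, dz], ...], "spin": [spin, ...]}. A call has exactly 8 rows; each row shifts and turns the commanded pose from where the row before left it, along the tool's axes as they then stand; what a row does not reach is not made up. Full scale, the value 1, is 200 mm for a shift and 90 degrees for a turn. A row lasts 1/8 s, in which the tool goes at most 62.5 mm and 10.7 degrees, less where a joint would pass 70% of its speed; a pose out of reach is approached as far as the arm can. A call with a number of a shift or a turn outside -1 to 1 is refused whole. A call with a gripper value outside its range is refused whole. "hand" is the opening, from -1 (shut) to 1 (fully open), set as the call begins (left out, the last holds). The fingers move at their own pace and stop on an object; the grip force is fixed at half the most. Time passes only in rows, so rows that do not move let the fingers close, or fill a call up. It gives the time, the measured TCP pose, the force, the opening and the grip force at its end, in the units of the state.
- monitor.get_obs(): the state, without advancing time (a new reading comes with each control period).
- optics.capture(name): name is "scene" or "top"; returns a dict with "frame" (384x512x3 uint8, blue, green, red), "K" (3x3 intrinsics, pixels), "world_to_cam" (4x4, takes a point from world to camera coordinates). Camera axes: x right, y down, z forward; pixel columns grow to the right and rows downward; lengths in mm; the calibration is good to about 2 mm. A picture is of the moment at which its call begins. There is no depth.
- workorder.close_job(): hands the job in; it is judged then, once.
The state is a dict: "time": time; "joint_positions": joint angles; "dq": joint speeds; "tau": joint torques, N m; "tool_pos": TCP position; "tcp_rot": TCP orientation; "contact_force": force on the tool from outside, world axes, zero at the start; "moment": the same for the moment, N m; "grip_width": finger opening in mm; "finger_force": force on a finger pad.
Only numpy, scipy, OpenCV 4.12 (cv2) and the standard library are available. Lean on these libraries where they do the work, as an engineer would, in place of code of your own. Each camera call takes 0.05 s, during which the arm holds its last target. There are 200 camera calls.

### The job

The red spice tin sits too deep in the tall green swivelling holder to be gripped: tip the green holder forward, past level, until the red tin slides out and comes to rest in the wooden tray. Leave the white holder as it stands. The green holder may stay tipped.

Things in the scene. Friction and masses are not known exactly. Their poses are not given: they have to be found in the camera images.
- green_mouth (a point): Mouth centre of the sage-green holder: upright square tube, 56 mm outside, 44 inside, 240 tall, front sight slot, turning between oak cheeks on a pivot 110 mm below the mouth, 169 above the counter. z out of the mouth, x to the front (to the tray), y along the pivot. Push its upper back (-x side) with 3-5 N: it tips forward to a stop at 132 deg and stays; its foot swings 130 mm back and up.
- red_tin: Red square spice tin with a steel lid, 30 x 30 x 64 mm, 60 to 110 g, loose at the bottom of the green holder, its top about 170 mm below the mouth. Origin at its centre, z along its length. It slides only once the holder is tipped about 115 to 130 degrees from upright (use the full tip), then falls some 60 mm into the tray.
- tray: Pale wooden tray, 210 mm (x, front to back) x 380 mm (y) x 30 mm tall, walls 6 mm, 0.8 kg, loose on a thin mat in front of both holders, its near edge about 55 mm in front of their pivots. Origin at the centre of its underside, z up.
- white_mouth (a point): Centre of the mouth of the white holder, of the same make, size and axes, with a yellow tin in it. It stands beside the green one, left or right, about 210 mm between centres; each stand is 94 mm wide, its oak cheeks ending 87 mm below the mouth. To be left alone.

How it is judged (in metres and radians):
On the way:
1. the green holder is tipped past level (angle between green_mouth's own z axis and vertical above 1.6 rad), for 0.1 s.
At the end, for the whole second after the job is handed in: The red tin is at rest in the tray: its centre within the tray's outline and less than 50 mm above the tray's underside. The mouth of the white holder is within 30 mm of where it began (x of red_tin in the frame of tray between -0.105 and 0.105 m and y of red_tin in the frame of tray between -0.19 and 0.19 m and z of red_tin in the frame of tray below 0.05 m and linear speed of red_tin below 0.03 m/s and distance of white_mouth from where it was at the start of the episode below 0.03 m); the robot touches nothing.
It fails at once if the white holder is tipped (distance of white_mouth from where it was at the start of the episode above 0.03 m).
It also fails if it takes over 37 s, if anything falls off the work surface, if the arm or the gripper's body presses on something with over 40 N, if the wrist force passes 120 N, or if a joint passes its speed limit or range.

## Working session

There is one attempt and no reset: what is moved stays moved. The work goes in short steps, Python scripts to look and compute and a tool call to move; the robot and the scene stay as the last step left them, time stands still between calls to the robot, and variables do not carry over. Pictures are saved under pics/ and viewed, at most 10 in all, crops included, and the job is handed in when it is done.

Besides the shell and the picture viewer there is one more tool, called after ">>>" as name(argument=value, ...), one argument or row to a line, values as JSON. servo_tool: Moves the arm, as the interface text tells. Shift numbers are shares of 200 mm and turn numbers shares of 90 degrees, none past 1 either way. Its arguments: {"type":"object","properties":{"linear":{"type":"array","items":{"type":"array","items":{"type":"number","minimum":-1,"maximum":1}}},"spin":{"type":"array","items":{"type":"number","minimum":-1,"maximum":1}},"hand":{"type":"number"}},"required":["linear","spin"]}

```bash
mkdir -p pics; cat > h.py <<'E'
import numpy as np,cv2,pickle
from plant import monitor,optics,workorder
def cap(n,tag):
    d=optics.capture(n); cv2.imwrite(f'pics/{tag}.png',d['frame']); pickle.dump(d,open(f'pics/{tag}.pkl','wb')); return d
def load(tag): return pickle.load(open(f'pics/{tag}.pkl','rb'))
def ray(d,p):
    T=np.array(d['world_to_cam']);R=T[:3,:3];o=-R.T@T[:3,3]
    v=R.T@np.linalg.solve(d['K'],[p[0],p[1],1.]);return o,v/np.linalg.norm(v)
def plane(d,p,z):
    o,v=ray(d,p);return o+v*(z-o[2])/v[2]
def two(d1,p1,d2,p2):
    o1,v1=ray(d1,p1);o2,v2=ray(d2,p2)
    s=np.linalg.lstsq(np.c_[v1,-v2],o2-o1,rcond=None)[0]
    a,b=o1+v1*s[0],o2+v2*s[1];return (a+b)/2,np.linalg.norm(a-b)
def proj(d,X):
    T=np.array(d['world_to_cam']);c=T[:3,:3]@np.array(X,float)+T[:3,3];q=d['K']@c;return q[:2]/q[2]
E
python3 - <<'E'
from h import *
a=cap('scene','s0');b=cap('top','t0')
cv2.imwrite('pics/both0.png',cv2.resize(np.hstack([a['frame'],b['frame']]),(800,300)))
s=monitor.get_obs();print(s['time'],s['tool_pos'],s['tcp_rot'],s['grip_width'])
for d in(a,b):print(ray(d,(256,192)))
E
```

```text
0.1 [174.79473456 494.67190856 226.13338411] [-3.14026261e+00 -1.86670550e-04  2.80179980e+00] 91.72510426010768
(array([1143.81109216, -237.23296784,  566.5012006 ]), array([-0.7788385 ,  0.33269333, -0.53171961]))
(array([ 499.8167901,   23.4435163, 1014.273544 ]), array([ 0.07415411, -0.00326347, -0.99724145]))
```

View pics/s0.png

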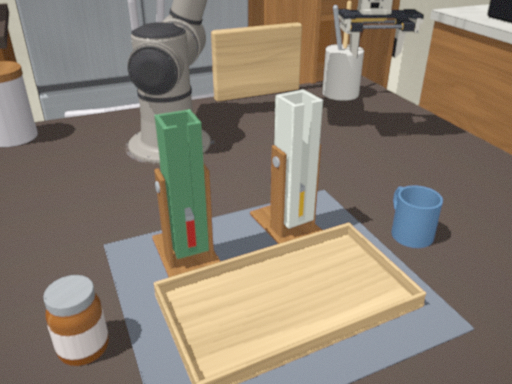

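View pics/t0.png

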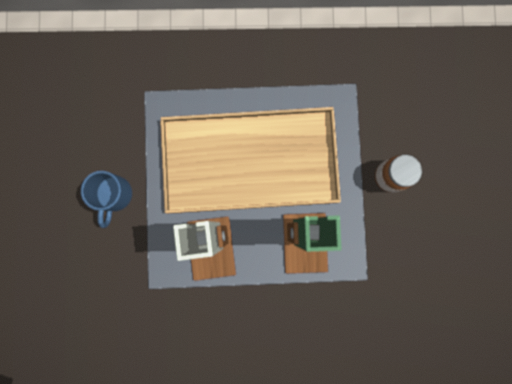

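The scene view shows the green holder on the left (mouth about px 180,115), the white one on the right (300,97), and the tray in front. In the top view the green mouth is at about (322,233), the white at (194,241), and the tray centre at (250,160). Next I'll measure the corners.

```bash
python3 - <<'E'
from h import *
a=load('s0');b=load('t0')
def hull(d,lo,hi,roi,n):
    x0,y0,x1,y1=roi;m=cv2.inRange(cv2.cvtColor(d['frame'],cv2.COLOR_BGR2HSV),lo,hi)
    k=np.zeros_like(m);k[y0:y1,x0:x1]=m[y0:y1,x0:x1]
    k=cv2.morphologyEx(k,cv2.MORPH_OPEN,np.ones((2,2)))
    c=max(cv2.findContours(k,cv2.RETR_EXTERNAL,cv2.CHAIN_APPROX_NONE)[0],key=cv2.contourArea)
    h=cv2.convexHull(c);print(n,cv2.contourArea(c),cv2.boundingRect(c),cv2.approxPolyDP(h,2.0,True)[:,0].tolist())
    return h
hull(a,(55,60,30),(90,255,255),(140,90,230,280),'g scene')
h=hull(b,(55,60,30),(90,255,255),(280,200,360,270),'g top');print(cv2.minAreaRect(h))
h=hull(b,(0,0,150),(179,50,255),(160,210,225,270),'w top');print(cv2.minAreaRect(h))
h=hull(b,(10,60,100),(30,255,255),(150,95,350,216),'tray');r=cv2.minAreaRect(h);print(r)
print('tray',[plane(b,p,30).round(0).tolist() for p in cv2.boxPoints(r)])
A=cv2.resize(a['frame'][95:285,130:330],(400,380),interpolation=3)
B=cv2.resize(b['frame'][205:285,165:350],(0,0),fx=2.1,fy=2.1,interpolation=3)
C=np.zeros((380,400+B.shape[1],3),np.uint8);C[:,:400]=A;C[:B.shape[0],400:]=B;cv2.imwrite('pics/c0.png',C)
E
```

```text
g scene 5412.5 (156, 111, 53, 148) [[191, 111], [202, 125], [208, 250], [178, 258], [174, 248], [161, 166], [156, 116]]
g top 1275.0 (298, 217, 44, 35) [[340, 218], [341, 250], [308, 251], [300, 246], [298, 221], [306, 218]]
((319.6443786621094, 234.17527770996094), (33.55625915527344, 42.138309478759766), 87.39744567871094)
w top 534.5 (174, 222, 41, 41) [[210, 222], [214, 255], [179, 262], [174, 227]]
((193.76185607910156, 241.8485870361328), (36.9747314453125, 37.61017608642578), 83.1572265625)
tray 16560.0 (161, 108, 180, 106) [[333, 108], [340, 185], [339, 203], [166, 213], [162, 118]]
((250.33575439453125, 160.7486114501953), (96.3210220336914, 176.11923217773438), 86.58341979980469)
tray [[739.0, 229.0, 30.0], [757.0, -158.0, 30.0], [545.0, -164.0, 30.0], [528.0, 217.0, 30.0]]
```

View pics/c0.png

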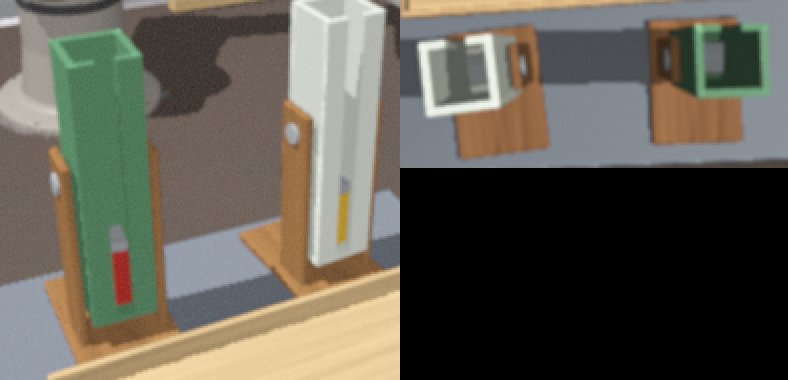

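The crop gives the green mouth centre at scene px of about (178,119) and top px of about (323.7,234.2). The tube tips towards the tray, and the area behind it is free.

```bash
python3 - <<'E'
from h import *
a=load('s0');b=load('t0')
for n,t,s in(('centre',(323.7,234.2),(178,119.5)),('frontright',(340.5,217.5),(201.5,122.5)[::1]),('backright',(341,250.5),(155.5,115.5)),('backleft',(307.5,251),(192,110.5))):
    print(n,plane(b,t,279).round(0),[two(b,t,a,q)[0].round(0).tolist()+[two(b,t,a,q)[1].round(1)] for q in(s,)])
q=[plane(b,p,279) for p in((306,217.5),(340.5,217.5),(341,250.5),(307.5,251))];q=np.array(q)
print(q.round(0).tolist(),q.mean(0))
for e in(q[0]-q[1],q[3]-q[2]):print('yaw from y edge',np.degrees(np.arctan2(-e[0],e[1])),np.linalg.norm(e))
print('white',plane(b,(193.8,241.8),279),'plate back corners',[plane(b,p,6).round(0).tolist() for p in((287,274),(329,272),(284,214))])
E
```

```text
centre [485. -87. 279.] [[485.0, -86.0, 277.0, np.float64(3.1)]]
frontright [ 511. -115.  279.] [[520.0, -86.0, 291.0, np.float64(55.2)]]
backright [ 458. -114.  279.] [[458.0, -113.0, 278.0, np.float64(2.1)]]
backleft [458. -60. 279.] [[459.0, -57.0, 278.0, np.float64(5.7)]]
[[512.0, -59.0, 279.0], [511.0, -115.0, 279.0], [458.0, -114.0, 279.0], [458.0, -60.0, 279.0]] [484.82669443 -86.90077044 279.        ]
yaw from y edge -0.948586613732784 55.7548188548658
yaw from y edge -0.13131378299649338 53.83677024511424
white [476.00928016 122.10146833 279.        ] plate back corners [[394.0, -45.0, 6.0], [396.0, -137.0, 6.0], [525.0, -41.0, 6.0]]
```

>>> servo_tool(
  linear=[
    [0,0,-0.3],
    [0,0,-0.3],
    [-0.21,-0.16,0],
    [-0.21,-0.16,0],
    [-0.21,-0.16,0],
    [-0.065,-0.27,0],
    [-0.065,-0.27,0],
    [-0.065,-0.27,0],
  ],
  spin=[-0.108,-0.108,0,0,0,0,0,0],
  hand=-1,
)

```text
time: 1.1
tool_pos: [339.9, 235.2, 346.4]
tcp_rot: [-3.141, -0.0, 3.141]
contact_force: [1.1, -0.1, 0.5]
grip_width: 16.4
finger_force: 0.0
```

>>> servo_tool(
  linear=[
    [-0.065,-0.27,0],
    [-0.065,-0.27,0],
    [-0.065,-0.27,0],
    [-0.065,-0.27,0],
    [-0.065,-0.27,0],
    [-0.065,-0.27,0],
    [0,0,0],
    [0,0,0],
  ],
  spin=[0,0,0,0,0,0,0,0],
)

```text
time: 2.1
tool_pos: [417.4, -86.8, 346.4]
tcp_rot: [3.141, -0.001, 3.14]
contact_force: [-0.2, 0.2, -0.2]
grip_width: 0.1
finger_force: 0.0
```

>>> servo_tool(
  linear=[
    [0,0,0.24],
    [0,0,0.25],
    [-0.05,0,0],
    [-0.05,0,0],
    [-0.04,0,0],
    [-0.04,0,0],
    [-0.04,0,0],
    [0,0,0],
  ],
  spin=[0,0,0,0,0,0,0,0],
)

```text
time: 3.1
tool_pos: [462.5, -87.2, 248.9]
tcp_rot: [-3.142, 0.001, 3.141]
contact_force: [-0.8, -0.6, -0.1]
grip_width: 0.5
finger_force: 0.1
```

```bash
python3 - <<'E'
from h import *
a=cap('scene','s1');b=cap('top','t1')
cv2.imwrite('pics/c1.png',cv2.resize(np.hstack([a['frame'][40:290,80:360],b['frame'][150:300,150:400][:,:]if 0 else cv2.resize(b['frame'][190:290,270:370],(250,250))]),(795,375)))
s=monitor.get_obs();print(s['tool_pos'],s['contact_force'])
E
```

```text
[462.0704543  -87.1930243  248.55728623] [0.07873834 0.42615608 0.17313428]
```

View pics/c1.png

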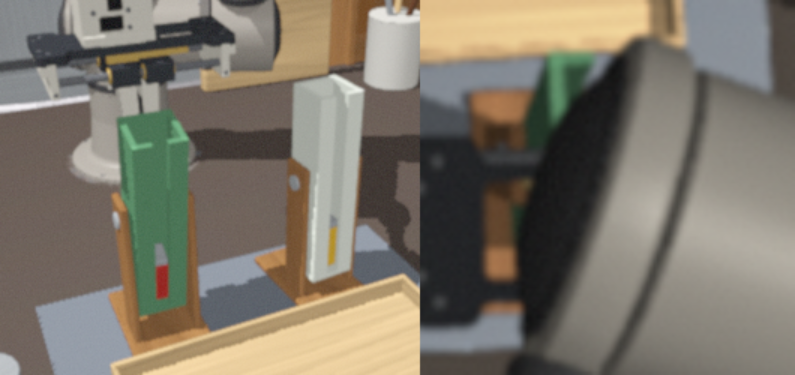

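The scene crop shows the shut fingers behind the upper back of the green holder. It has started to tip by about 10° and the force is small. I'll follow the arc.

>>> servo_tool(
  linear=[
    [-0.07,0,0],
    [-0.07,0,0.005],
    [-0.065,0,0.02],
    [-0.06,0,0.03],
    [-0.055,0,0.035],
    [-0.045,0,0.045],
    [-0.04,0,0.055],
    [-0.04,0,0.06],
  ],
  spin=[0,0,0,0,0,0,0,0],
)

```text
time: 4.2
tool_pos: [551.5, -86.8, 198.4]
tcp_rot: [3.141, 0.001, 3.141]
contact_force: [-3.7, 0.1, 4.4]
grip_width: 0.2
finger_force: 2.4
```

>>> servo_tool(
  linear=[
    [-0.03,0,0.045],
    [-0.035,0,0.045],
    [-0.035,0,0.045],
    [-0.01,0,0.045],
    [0.005,0,0.04],
    [0.005,0,0.035],
    [0,0,0.02],
    [0,0,0],
  ],
  spin=[0,0,0,0,0,0,0,0],
)

```text
time: 5.2
tool_pos: [571.1, -87.5, 143.4]
tcp_rot: [-3.141, 0.001, 3.141]
contact_force: [1.2, -1.6, 1.1]
grip_width: 0.3
finger_force: 0.8
```

```bash
python3 - <<'E'
from h import *
a=cap('scene','s2');b=cap('top','t2')
cv2.imwrite('pics/c2.png',cv2.resize(np.hstack([a['frame'],b['frame']])[40:380],(800,266)))
cv2.imwrite('pics/c2.png',cv2.resize(a['frame'],(768,576)))
s=monitor.get_obs();print(s['tool_pos'],s['contact_force'])
E
```

```text
[571.00398358 -87.39263335 143.57773137] [ 2.28715427 -0.55027413  0.40373191]
```

View pics/c2.png

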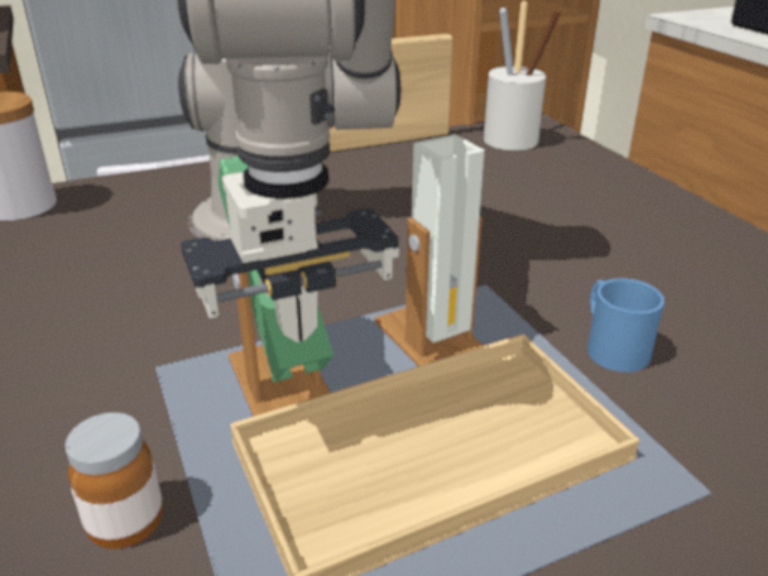

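The scene view shows the green holder tipped well past level under the fingers. The tin isn't out yet and the tray is empty. I'll push the last few degrees to the stop.

>>> servo_tool(
  linear=[
    [0.01,0,0.015],
    [0.01,0,0.015],
    [0.005,0,0.01],
    [0,0,0],
    [0,0,0],
    [0,0,0],
    [0,0,0],
    [0,0,0],
  ],
  spin=[0,0,0,0,0,0,0,0],
)

```text
time: 6.3
tool_pos: [569.5, -87.7, 139.5]
tcp_rot: [-3.14, 0.011, 3.141]
contact_force: [5.6, 0.8, 16.2]
grip_width: 0.7
finger_force: 8.4
```

```bash
python3 - <<'E'
from h import *
a=cap('scene','s3')
m=cv2.inRange(cv2.cvtColor(a['frame'],cv2.COLOR_BGR2HSV),(0,180,90),(4,255,255))|cv2.inRange(cv2.cvtColor(a['frame'],cv2.COLOR_BGR2HSV),(174,150,80),(179,255,255))
n,_,st,c=cv2.connectedComponentsWithStats(m);print([(st[i].tolist()) for i in range(1,n) if st[i][4]>8])
s=monitor.get_obs();print(s['tool_pos'],s['contact_force'])
E
```

```text
[[211, 306, 31, 42, 864]]
[569.47356429 -87.68633704 139.45564357] [ 6.12006265 -0.08732613 17.00858664]
```

The force has risen to 17 N, so the holder is at its stop, and there is a red blob over the tray. I'll retreat up and forward.

>>> servo_tool(
  linear=[
    [-0.05,0,-0.05],
    [-0.1,0,-0.15],
    [0,0,-0.3],
    [0,0,-0.3],
    [0,0,-0.2],
    [0,0,0],
    [0,0,0],
    [0,0,0],
  ],
  spin=[0,0,0,0,0,0,0,0],
)

```text
time: 7.35
tool_pos: [595.0, -87.0, 333.6]
tcp_rot: [3.14, -0.004, 3.141]
contact_force: [0.4, 0.8, 0.1]
grip_width: 0.6
finger_force: 0.0
```

```bash
python3 - <<'E'
from h import *
a=cap('scene','s4')
m=cv2.inRange(cv2.cvtColor(a['frame'],cv2.COLOR_BGR2HSV),(0,180,90),(4,255,255))
n,_,st,c=cv2.connectedComponentsWithStats(m);i=max(range(1,n),key=lambda i:st[i][4]);print(st[i],plane(a,c[i],25).round(0))
s=monitor.get_obs();print(s['tool_pos'],s['contact_force'])
E
```

```text
[211 306  31  42 855] [675. -84.  25.]
[595.11295556 -87.06372871 333.8664015 ] [ 0.00499162 -0.94959542 -0.43686084]
```

View pics/s4.png

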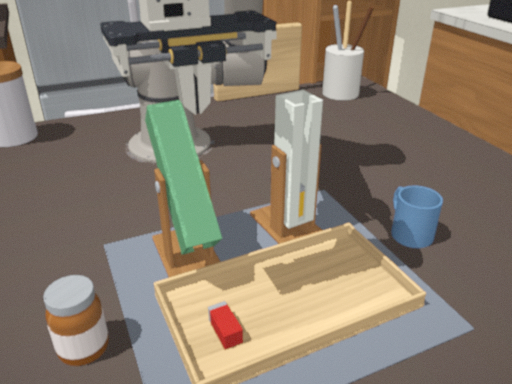

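The red tin lies flat in the tray at px (226,327), about (675,-84) mm, and hasn't moved between the two pictures. The green holder stays tipped, the white one is undisturbed, and the arm is clear.

```bash
python3 -c "
from h import *
print(workorder.close_job())"
```

```text
the job is handed in; nothing more can be done
None
```

I tipped the green holder to its stop, the red tin slid out and now lies at rest in the tray, the white holder looks undisturbed, and the job is handed in; the hand-in returned no verdict.

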